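Stack spacer and washer on the shaft and close the keeper

TASK

Build up the shaft in the assembly stand: slide the tall spacer ring down onto the sprung bearing, then lay the flat washer ring on top of it, then swing the keeper round by its pin as far as it goes so that it wedges the stack down and locks it. Handle the ground parts gently: feel for the shaft and never press or push hard (stay below 25 N), and leave the tape measure, the pliers and the small carton alone.

Things in the scene. Friction and masses are not known exactly. Their poses are not given: they have to be found in the camera images.
- stand: Steel stand, base 130 x 220 x 10 mm (y -145 to +75 mm). Origin on the bench on the eccentric's axis, z up; heights are above the bench. On it a round plate, locked, carries shaft and bearing 6 mm off its axis (as on a belt tensioner): the shaft's centre is always 6 mm from the stand's z axis, in an UNKNOWN direction that no measured pose shows; find it by feel or eye. It does not shift under load.
- shaft_nominal (a point): Point on the eccentric's axis at the height of the shaft's top, 106 mm (fixed to the stand, axes as the stand's). The real shaft top is 6 mm to one side of it, direction unknown. The shaft is upright, smooth steel, 16 mm in diameter, with a 1 mm chamfer at its top.
- bearing_nominal (a point): Point on the eccentric's axis at the height of the bearing's top face, 50 mm. The bearing, 52 mm in diameter, is round the shaft (6 mm off this point like it) and gives up to 6 mm downward on a spring (about 4.5 N to start it, then 1.5 N per mm). More than 25 N between a ring or the fingers and any part of the stand is too hard.
- hinge_axis (a point): Keeper's hinge axis at the keeper's top: stand x 0, y -78 mm, 93 mm up. Post and hub 26 mm wide, to 101 mm high. The keeper's tail arm ends in an upright round pin, 12 mm in diameter, 65 mm from the axis, 93 to 127 mm high: push it there. At angle q the pin is at stand x = -65 sin(1.4-q), y = -78 -65 cos(1.4-q) mm.
- keeper (a joint): Keeper angle, rad: 0 wide open, 1.4 closed at its stop, counterclockwise from above; starts at 0 to 0.3. Its fork, on the far side of the hinge from the pin, straddles the shaft when closed (underside 85 mm, top 93 mm up). Its ramped ends climb on the washer, whose top is at 88 mm when both rings are down, and wedge the stack down 3 mm. Takes about 5 N at the pin; stays where left.
- spacer: Loose tall steel spacer ring: outside 48 mm, bore 18 mm, height 30 mm, about 0.12 kg, standing on the bench. Origin: centre of its underside, z along its axis.
- washer: Loose flat steel washer ring: outside 52 mm, bore 18 mm, thickness 8 mm, about 0.06 kg, lying flat on the bench. Origin: centre of its underside, z along its axis.
- tape_measure: Bystander: tape measure, 37 x 82 x 65 mm, standing on the bench; origin at the centre of its underside.
- pliers: Bystander: pliers with coloured grips lying flat, 52 x 156 x 12 mm; origin at the centre of the underside.
- relay_box: Bystander: small closed carton, 45 x 76 x 43 mm; origin at the centre of its underside.
There are look-alikes about, which are no part of the job. There is more than one size of the washer; the one meant has the size given above.

How it is judged:
On the way, in this order (a step that is already met when the one before it is completed fails the run):
1. the spacer sits over the shaft, down on the bearing, let go, with the keeper still open (horizontal distance between spacer and stand below 0.0095 m and angle between spacer's own z axis and vertical below 0.12 rad and z of spacer in the frame of stand between 0.0455 and 0.0525 m and contact force between spacer and the fingers below 0.1 N and value of joint keeper below 0.6 rad), for 0.2 s.
2. the washer lies over the shaft on the spacer, let go, with the keeper still open (horizontal distance between each of spacer, washer and stand below 0.0095 m and angle between washer's own z axis and vertical below 0.12 rad and z of spacer in the frame of stand between 0.0455 and 0.0525 m and z of washer in the frame of stand between 0.0755 and 0.0825 m and contact force between washer and the fingers below 0.1 N and value of joint keeper below 0.6 rad), for 0.2 s.
At the end, for the whole second after the job is handed in: The keeper is closed (above 1.30 of 1.4 rad); spacer and washer are round the shaft (within 9.5 mm of the stand's origin from above, upright within 0.12 rad), at rest and wedged down: underside of the spacer 43.5 to 49 mm, of the washer 73.5 to 79 mm above the bench (horizontal distance between each of spacer, washer and stand below 0.0095 m and angle between each of spacer, washer's own z axis and vertical below 0.12 rad and z of spacer in the frame of stand between 0.0435 and 0.049 m and z of washer in the frame of stand between 0.0735 and 0.079 m and value of joint keeper above 1.3 rad and linear speed of each of spacer, washer below 0.02 m/s); the robot touches nothing.
It fails at once if the spacer was pressed on the stand with more than 25 N (contact force between spacer and stand above 25 N).
It fails at once if the washer was pressed on the stand with more than 25 N (contact force between washer and stand above 25 N).
It fails at once if the fingers pushed the stand or its keeper with more than 25 N (contact force between the fingers and stand above 25 N).
It fails at once if the tape measure, the pliers or the small carton was moved more than 20 mm (distance of any of tape_measure, pliers, relay_box from where it was at the start of the episode above 0.02 m).
It also fails if it takes over 72 s, if anything falls off the work surface, if the arm or the gripper's body presses on something with over 40 N, if the wrist force passes 120 N, or if a joint passes its speed limit or range.

ROBOT

A 6-joint arm with a two-finger parallel gripper is mounted at the origin on the work surface; the furniture and walls round the work are solid. World frame = base frame: x ahead of the robot, y to its left, z up, the work surface at z = 0. Lengths are in m, angles in rad, forces in N, time in s.
With the tool pointing down it reaches from about 0.275 to 0.875 m from the base axis. Payload 12.5 kg.
Tool frame: the origin (TCP) lies on the centre line of the jaws, within the pads' length; the fingertips stand r.finger_overhang ahead of it and the grasp point (between the pads) lies 3 mm ahead of it (r.finger_overhang is the distance from the TCP to the fingertips, in m); z points along the fingers, y is the direction in which the jaws open and shut (so a half turn about z gives the same grasp; the last joint's range is limited). The gripper opens to 85 mm and grips with 20 to 120 N. Pads are 22 mm wide; open, the fingers measure 114 mm over their backs; the gripper's body (76 mm by 85 mm) begins 54 mm behind the grasp point. The pads swing forward as they close: fully open they stand 13 mm farther back than shut.
Start: joints at [-1.33, 0.351, 1.652, -0, 1.139, -0.085], TCP at [0.176, -0.521, 0.253] pointing down, gripper open.
Joint ranges: [-2.75, 2.75], [-0.79, 2.1], [0.01, 2.65], [-1.57, 4.71], [0.07, 3.14], [-2.87, 2.87]. Speed limits (rad/s): [2.22, 2.22, 2.79, 3.14, 3.14, 3.14].

INTERFACE

Orientations are given as a unit quaternion [x, y, z, w].
In Python, from cell import r, optics gives the robot as it stands. The module is installed in compiled form; this text tells all that it offers. Calls block until the motion is done:
- r.move_to(position, orientation): joint-space move of the TCP to a pose.
- r.move_linear(position, rot=None, vel=0.15): straight line of the TCP; rot=None keeps the orientation; vel is the mean speed in m/s.
- r.set_joints(angles): joint-space move.
- r.set_gripper(opening, squeeze=None): opening from 0.0 (shut) to 1.0 (fully open); squeeze is the grip in N (None keeps the last); returns when the fingers have stopped.
- r.sleep(seconds).
- r.inverse_kinematics(position, orientation): joint angles nearest the present ones, or None.
- optics.get_image(name): name is "scene" or "top"; returns a dict with "pixels" (384x512x3 uint8, red, green, blue), "depth" (384x512 float32, m along the optical axis (not along the pixel's ray), 0 where there is no reading), "fx", "fy", "cx", "cy" (pixels), "camera_from_world" (4x4, takes a point from world to camera coordinates). Camera axes: x right, y down, z forward; pixel columns grow to the right and rows downward; lengths in m; the calibration is good to about 2 mm. A picture is of the moment at which its call begins.
A pose or a line that the arm cannot do raises r.PlanningError and nothing moves.
- r.hand_in(): hands the job in, once; it reports no verdict.
Readings, each from a call of its own:
- r.current_t(): time.
- r.current_q(): joint angles.
- r.current_qvel(): joint speeds.
- r.current_effort(): joint torques, N m.
- r.current_tool_pos(): TCP position.
- r.current_ee_rot(): TCP orientation.
- r.current_contact_force(): force on the tool from outside, world axes, zero at the start.
- r.current_torque(): the same for the moment, N m.
- r.current_opening(): opening from 0.0 (shut) to 1.0 (fully open).
Only numpy, scipy, OpenCV 4.12 (cv2) and the standard library are available. Lean on these libraries where they do the work, as an engineer would, in place of code of your own. Each camera call takes 0.05 s, during which the arm holds its last target. There are 200 camera calls.

## Working session

There is one attempt and no reset: what is moved stays moved. The work goes in short steps, each a Python script; the robot and the scene stay as the last script left them, time stands still between calls to the robot, and variables do not carry over. Pictures are saved under pics/ and viewed, about 8 in all and at most 12, crops included, and the job is handed in when it is done.

```bash
mkdir -p pics
cat > h.py <<'E'
import numpy as np, cv2
from cell import r, optics
def shot(n):
    im=optics.get_image(n); np.savez(f'pics/{n}.npz',**{k:np.array(v) for k,v in im.items()}); return im
def w(im,u,v):
    d=float(im['depth'][int(round(v)),int(round(u))]); return wz(im,u,v,d)
def wz(im,u,v,d):
    p=np.array([(u-im['cx'])/im['fx']*d,(v-im['cy'])/im['fy']*d,d,1]); return (np.linalg.inv(im['camera_from_world'])@p)[:3]
def onplane(im,u,v,z):
    a=wz(im,u,v,0.); b=wz(im,u,v,1.); return a+(b-a)*(z-a[2])/(b[2]-a[2])
def cloud(im):
    v,u=np.mgrid[0:384,0:512]; d=im['depth']
    p=np.stack([(u-im['cx'])/im['fx']*d,(v-im['cy'])/im['fy']*d,d,np.ones_like(d)],-1)
    c=(p@np.linalg.inv(im['camera_from_world']).T)[...,:3]; c[d==0]=np.nan; return c
E
python3 - <<'E'
from h import *
for n in ['top','scene']:
    im=shot(n); cv2.imwrite(f'pics/{n}0.png',cv2.resize(im['pixels'][...,::-1],(800,600),interpolation=cv2.INTER_CUBIC))
    print(n,im['fx'],np.linalg.inv(im['camera_from_world'])[:3].round(3))
print(r.finger_overhang,r.current_ee_rot(),r.current_tool_pos(),r.current_t(),r.current_contact_force())
E
```

```text
top 351.92176230525047 [[ 0.026 -0.994  0.102  0.463]
 [-0.999 -0.028 -0.018  0.082]
 [ 0.02  -0.101 -0.995  0.946]]
scene 386.50869834358485 [[-0.637 -0.456  0.621  0.024]
 [-0.77   0.4   -0.497  0.501]
 [-0.022 -0.795 -0.606  0.62 ]]
0.022 [ 9.86759039e-01  1.62192177e-01 -3.57169031e-05 -5.42573186e-04] [ 0.17601288 -0.52077831  0.25279439] 0.1 [0.40450741 0.95844213 0.1627034 ]
```

View pics/top0.png

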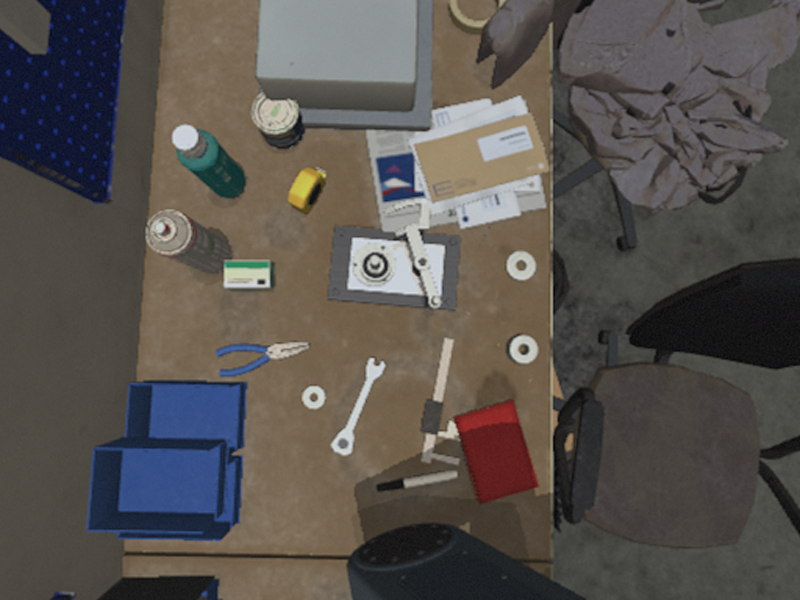

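View pics/scene0.png

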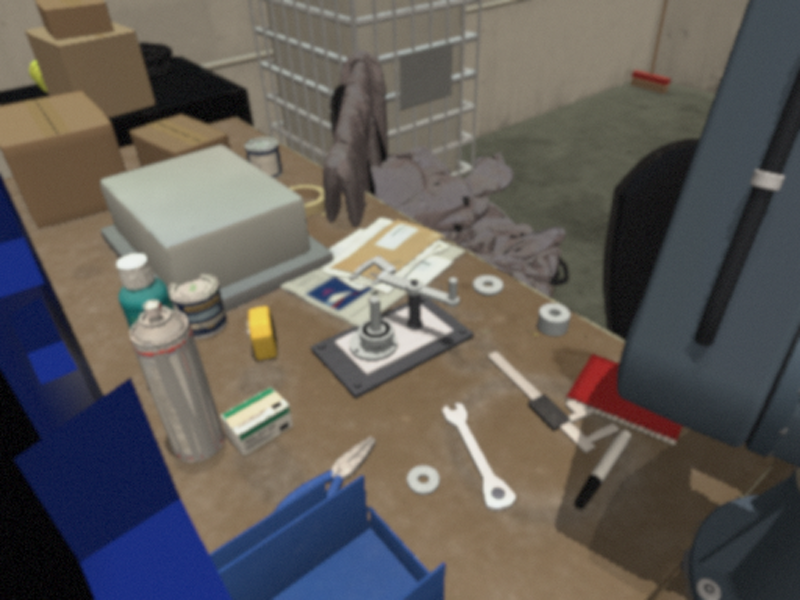

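Top view (800x600 pixels): the tall spacer is at (523,349). There are two flat rings, A at (520,265), which looks larger, and B at (313,397), which looks smaller. The stand is at (395,267), with the shaft at (376,264), the hinge at (422,261) and the keeper pin at (434,300). I'll measure the ring sizes and check them in an enlarged crop.

Run:
```python
from h import *
im=dict(np.load('pics/top.npz')); c=cloud(im); px=im['pixels'].astype(int)
K=1.5625
mn=px.min(-1)
for n,(u,v),h in [('A',(520,265),.008),('B',(313,397),.008),('spacer',(523,349),.03)]:
    u/=K;v/=K; U,V=int(u),int(v)
    print(n,'bench z',np.nanmedian(c[V-22:V+22,U-22:U+22,2]).round(4))
    m=np.zeros(mn.shape,np.uint8); m[V-20:V+21,U-20:U+21]=255
    m2=((c[...,2]>h-.004)&(m>0)).astype(np.uint8); m3=((mn>130)&(m>0)).astype(np.uint8)
    for mm in (m2,m3):
        k,l,s,ce=cv2.connectedComponentsWithStats(mm)
        if k<2: continue
        i=1+np.argmax(s[1:,4]); cs,_=cv2.findContours((l==i).astype(np.uint8),0,2)
        pts=np.array([onplane(im,*p[0],h)[:2] for p in cs[0]],np.float32)
        (x,y),rad=cv2.minEnclosingCircle(pts); print('  px',s[i,4],'centre',(round(x,4),round(y,4)),'dia',round(2*rad,4),'area-dia',2*np.sqrt(cv2.contourArea(pts)/np.pi).round(4),'medz',np.nanmedian(c[l==i][:,2]).round(4))
# stand
u0,v0,u1,v1=205,138,300,202
m=np.zeros(mn.shape,bool); m[v0:v1,u0:u1]=1
b=(m&(c[...,2]>.006)&(c[...,2]<.014))
P=c[b][:,:2].astype(np.float32); print('stand rect',cv2.minAreaRect(P),len(P))
for lo,hi in ((.099,.112),(.088,.0975),(.115,.135),(.046,.055)):
    q=c[m&(c[...,2]>lo)&(c[...,2]<hi)]; print(lo,hi,len(q),q.mean(0).round(4) if len(q) else '',q.round(3)[:12].tolist() if lo in(.099,.115) else '')
def crop(u,v,s=34,z=8): return cv2.resize(im['pixels'][v-s:v+s,u-s:u+s,::-1],None,fx=3.9,fy=3.9,interpolation=cv2.INTER_CUBIC)
cv2.imwrite('pics/crop.png',np.vstack([np.hstack([crop(333,170),crop(200,254),crop(335,223)]),np.hstack([crop(240,170),crop(268,170),crop(196,120)])]))
```

```text
A bench z -0.001
  px 235 centre (0.6041, -0.1425) dia 0.0514 area-dia 0.048 medz 0.007
  px 244 centre (0.6034, -0.1416) dia 0.0513 area-dia 0.0486 medz 0.0068
B bench z -0.0009
  px 114 centre (0.3721, 0.2052) dia 0.0389 area-dia 0.0342 medz 0.0056
  px 157 centre (0.3705, 0.2061) dia 0.0395 area-dia 0.0366 medz 0.0049
spacer bench z -0.0009
  px 219 centre (0.4602, -0.1424) dia 0.0479 area-dia 0.045 medz 0.0288
  px 219 centre (0.4597, -0.1414) dia 0.0472 area-dia 0.0446 medz 0.0286
stand rect ((0.6111799478530884, 0.06980770826339722), (0.22969216108322144, 0.16354404389858246), 86.86109161376953) 2119
0.099 0.112 54 [0.5878 0.0817 0.104 ] [[0.599, 0.112, 0.103], [0.598, 0.11, 0.106], [0.598, 0.107, 0.105], [0.598, 0.105, 0.108], [0.596, 0.112, 0.104], [0.596, 0.11, 0.105], [0.596, 0.107, 0.106], [0.596, 0.105, 0.106], [0.596, 0.102, 0.106], [0.593, 0.114, 0.106], [0.593, 0.112, 0.106], [0.593, 0.109, 0.106]]
0.088 0.0975 459 [0.6025 0.0354 0.0922] 
0.115 0.135 20 [0.5309 0.0126 0.1247] [[0.536, 0.013, 0.125], [0.536, 0.011, 0.125], [0.534, 0.016, 0.125], [0.534, 0.013, 0.125], [0.534, 0.011, 0.125], [0.534, 0.009, 0.126], [0.531, 0.018, 0.123], [0.531, 0.016, 0.125], [0.531, 0.013, 0.126], [0.531, 0.011, 0.126], [0.532, 0.009, 0.124], [0.529, 0.018, 0.12]]
0.046 0.055 253 [0.5905 0.1065 0.049 ]
```

View pics/crop.png

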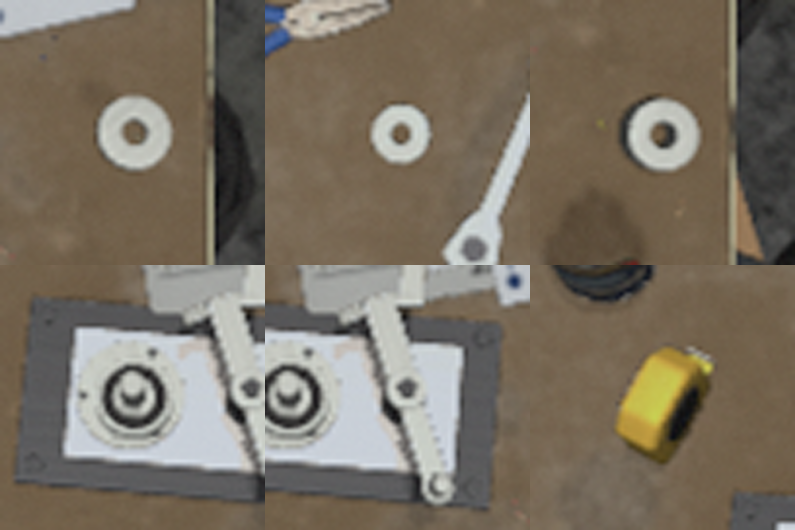

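Ring A measures about 51 mm, which matches the 52 mm washer meant. B is about 39 mm, so it's the decoy. The spacer measures 48 mm with its top at 29 mm, so it fits. In the crop, the base corners, hub and pin are clear. Next I'll compute the stand pose and keeper angle.

Run:
```python
from h import *
im=dict(np.load('pics/top.npz')); c=cloud(im)
def f(ox,u0,x,y,z): return onplane(im,u0+(x-ox)/3.9-.4,136+(y-265)/3.9-.4,z)[:2]
TL,BL,TR,BR=f(0,206,35,298,.01),f(0,206,16,482,.01),f(265,234,502,323,.01),f(265,234,490,507,.01)
print('corners',TL.round(4),BL.round(4),TR.round(4),BR.round(4), np.linalg.norm(TL-TR),np.linalg.norm(TL-BL))
yd=(TL+BL-TR-BR);yd/=np.linalg.norm(yd);xd=np.array([yd[1],-yd[0]]); ctr=(TL+BL+TR+BR)/4
O=ctr+.035*yd; print('yd',yd,'O from base',O)
m=np.zeros(c.shape[:2],bool); m[125:205,205:300]=1; z=c[...,2]
q=c[m&(z>.1)&(z<.112)]; s=q[q[:,1]>.085]; hb=q[(q[:,1]<.06)]
q=c[m&(z>.12)&(z<.14)]
print('shaft n',len(s),s.mean(0),np.ptp(s,0),'hub',len(hb),hb.mean(0),np.ptp(hb,0),'pin',len(q),q.mean(0))
# colour-based centres from crop
H=f(0,206,252,388,.101);P=f(265,234,438,486,.127);S=f(0,206,132,391,.106);PL=f(0,206,130,394,.05)
for n,p in (('hub',H),('pin',P),('shaft',S),('hubc',hb.mean(0)[:2]),('pinc',q.mean(0)[:2]),('shaftc',s.mean(0)[:2])):
    print(n,p.round(4),'in stand',((p-O)@xd*1e3).round(1),((p-O)@yd*1e3).round(1))
k=c[m&(z>.08)&(z<.099)][:,:2]; a=(k-O)@xd*1e3;b=(k-O)@yd*1e3
for lo in range(-70,120,15):
    t=(a>lo)&(a<=lo+15)
    if t.any(): print('keeper x',lo,'y',b[t].min().round(),b[t].max().round(),t.sum())
k=c[m&(z>.046)&(z<.056)]; k=k[k[:,1]>.06]; print('bearing',k.mean(0),np.ptp(k,0),cv2.minEnclosingCircle(k[:,:2].astype(np.float32)))
for lo,hi in((.014,.03),(.03,.046),(.046,.056)): 
    k=c[m&(z>lo)&(z<hi)]; k=k[k[:,1]>.06]; print(lo,len(k),cv2.minEnclosingCircle(k[:,:2].astype(np.float32)))
```

```text
corners [0.6633 0.1801] [0.5353 0.1882] [ 0.6522 -0.0359] [ 0.5241 -0.0296] 0.21629126046676356 0.12821612915604055
yd [0.05120652 0.99868809] O from base [0.595518   0.11067234]
shaft n 35 [0.5913848  0.10758631 0.10502535] [0.01448471 0.01443495 0.00775396] hub 15 [0.57859215 0.02929224 0.10284652] [0.07078747 0.02744658 0.01036951] pin 20 [0.53087847 0.012641   0.12469408]
hub [0.5909 0.0337] in stand -0.6 -77.1
pin [0.5282 0.0158] in stand -62.4 -98.2
shaft [0.5862 0.1081] in stand -9.2 -3.0
hubc [0.5786 0.0293] in stand -12.7 -82.1
pinc [0.5309 0.0126] in stand -59.5 -101.2
shaftc [0.5914 0.1076] in stand -4.0 -3.3
keeper x -70 y -111.0 -93.0 23
keeper x -55 y -105.0 -87.0 39
keeper x -40 y -102.0 -81.0 46
keeper x -25 y -96.0 1.0 47
keeper x -10 y -89.0 -9.0 50
keeper x 5 y -89.0 -61.0 52
keeper x 20 y -78.0 -55.0 56
keeper x 35 y -74.0 -32.0 74
keeper x 50 y -83.0 -41.0 69
keeper x 65 y -84.0 -12.0 55
keeper x 80 y -83.0 -14.0 101
keeper x 95 y -83.0 -43.0 41
bearing [0.59054524 0.10699915 0.04900208] [0.04945412 0.04922425 0.00754457] ((0.5913481712341309, 0.10738455504179001), 0.025744186714291573)
0.014 778 ((0.5972456336021423, 0.12088101357221603), 0.07731328904628754)
0.03 17 ((0.5917035937309265, 0.10746223479509354), 0.025878850370645523)
0.046 251 ((0.5913481712341309, 0.10738455504179001), 0.025744186714291573)
```

Shaft and bearing agree in depth at about (0.5914, 0.1075), roughly 5 mm off the stand axis where 6 mm is expected. q is about 0.17. Now picking the spacer, with the jaws along the stand's x.

```bash
cat >> h.py <<'E'
def down(a): return np.array([np.cos(a/2),np.sin(a/2),0,0])
S=np.array([.5913,.1075])   # shaft by camera
E
python3 - <<'E'
from h import *
for a in (1.52,1.52-np.pi):
    for p in ([.4602,-.142,.15],[.5913,.1075,.19],[.604,-.142,.1]):
        q=r.inverse_kinematics(p,down(a)); print(a,None if q is None else np.round(q,2))
a=1.52 if (lambda q:q is not None and abs(q[5])<2.2)(r.inverse_kinematics([.4602,-.142,.15],down(1.52))) else 1.52-np.pi
r.move_to([.4602,-.142,.12],down(a)); print('t',r.current_t(),r.current_tool_pos())
r.set_gripper(.8,20)
r.move_linear([.4602,-.142,.027],vel=.12); print('t',r.current_t(),r.current_contact_force())
r.set_gripper(0,20); print('open',r.current_opening(),'t',r.current_t(),r.current_tool_pos())
r.move_linear([.4602,-.142,.10],vel=.15); print('a',a,'open',r.current_opening(),'t',r.current_t(),r.current_contact_force(),r.current_tool_pos())
im=shot('scene'); cv2.imwrite('pics/s1.png',cv2.resize(im['pixels'][100:300,250:512,::-1],None,fx=3,fy=3))
E
```

```text
1.52 [-0.4   0.37  1.92 -0.    0.85 -0.35]
1.52 [ 0.1   0.51  1.57 -0.    1.06  0.15]
1.52 [-0.31  0.66  1.57 -0.    0.91 -0.26]
-1.621592653589793 [-0.4   0.37  1.92 -0.    0.85  2.8 ]
-1.621592653589793 None
-1.621592653589793 None
t 1.8917 [ 0.46029579 -0.14276012  0.12022641]
t 3.1333 [-0.3968105   0.7849007  -0.28191233]
open 0.5577447541202344 t 3.4417 [ 0.46063728 -0.14217003  0.02777227]
a 1.52 open 0.5589821659593834 t 4.075 [-0.37833085  0.21220236 -1.07661162] [ 0.45987731 -0.14186833  0.09954789]
```

```bash
cat >> h.py <<'E'
def F(n=5): 
    f=[]
    for _ in range(n): f.append(r.current_contact_force()); r.sleep(.01)
    return np.mean(f,0)
def lower(xy,z0,z1,base,step=.001,lim=3.,vel=.04):
    """step down; stop on upward force > lim. returns (z,force)"""
    z=z0
    while z>z1+1e-6:
        z=max(z-step,z1); r.move_linear([*xy,z],vel=vel); f=F(2)-base
        if f[2]>lim: return z,f
    return z,F(3)-base
E
python3 - <<'E'
from h import *
g=.027
r.move_to([*S,.19],down(1.52)); print('t',r.current_t())
r.move_linear([*S,g+.109],vel=.15); r.sleep(.2); b=F(10); print('base',b,'t',r.current_t(),r.current_opening())
offs=[(0,0),(.0015,0),(-.0015,0),(.0,.0015),(0,-.0015),(.003,0),(-.003,0),(.002,.002),(-.002,-.002),(.002,-.002),(-.002,.002)]
for o in offs:
    xy=S+o; r.move_linear([*xy,g+.1075],vel=.05)
    z,f=lower(xy,g+.1075,g+.1025,b)
    print(o,'z',round(z-g,4),f.round(1),'t',round(r.current_t(),2),r.current_tool_pos().round(4))
    if z<g+.1027 and f[2]<3: print('IN'); break
E
```

```text
t 5.2583
base [ 0.27796583  0.1621364  -1.24373005] t 6.05 0.5569099648991035
(0, 0) z 0.1025 [ 2.6  0.8 -0.7] t 7.66 [0.5915 0.1075 0.1295]
IN
```

Run:
```python
from h import *
g=.027; b=np.array([.28,.16,-1.24]); xy=S.copy(); z=g+.1025
while z>g+.0508:
    f=F(3)-b
    if np.linalg.norm(f[:2])>1.2: xy=xy+np.clip(f[:2]*.00025,-.0006,.0006)
    if f[2]>3.5 or np.linalg.norm(f)>9: print('STOP',z-g,f); break
    z=max(z-.004,g+.0506); r.move_linear([*xy,z],vel=.06)
    print(round(z-g,4),f.round(1),((xy-S)*1e3).round(2))
f=F()-b; print('end',z-g,f.round(1),r.current_t(),xy,r.current_opening())
```

```text
0.0985 [2.5 0.9 0.1] [0.6  0.23]
0.0945 [ 1.4  0.2 -0.3] [0.96 0.28]
0.0905 [-0.7  0.2  0.7] [0.96 0.28]
0.0865 [-0.   0.1 -0.5] [0.96 0.28]
0.0825 [-0.3  0.3  0.1] [0.96 0.28]
0.0785 [0.1 0.  0.8] [0.96 0.28]
0.0745 [-0.1 -0.   0.4] [0.96 0.28]
0.0705 [ 0.  -0.  -0.1] [0.96 0.28]
0.0665 [0.  0.1 0.1] [0.96 0.28]
0.0625 [ 0.3  0.3 -0.5] [0.96 0.28]
0.0585 [0.  0.1 0.2] [0.96 0.28]
0.0545 [ 0.1  0.5 -0.2] [0.96 0.28]
0.0506 [0.4 0.7 0.6] [0.96 0.28]
end 0.050600000000000006 [0.2 0.3 0.2] 11.275 [0.59225744 0.10777907] 0.5569326865674292
```

```bash
sed -i 's/^S=.*/S=np.array([.5923,.1078])/' h.py
python3 - <<'E'
from h import *
r.set_gripper(.72); r.sleep(.1); print('open',r.current_opening(),(F()).round(1))
p=r.current_tool_pos(); r.move_linear([.5923,.1078,.19],vel=.2)
im=shot('top'); c=cloud(im)
print('t',r.current_t())
W=np.array([.6043,-.142])
r.move_to([*W,.09],down(1.52)); 
im=shot('scene'); cv2.imwrite('pics/s2.png',cv2.resize(im['pixels'][150:290,150:350,::-1],None,fx=4,fy=4,interpolation=cv2.INTER_CUBIC))
r.set_gripper(.7); r.move_linear([*W,.032],vel=.15); r.sleep(.15); b=F(8)
z,f=lower(W,.032,.015,b,step=.0015,lim=2.5); print('bench touch z',z,f,r.current_tool_pos(),'t',r.current_t())
E
```

```text
open 0.7201030845053727 [0.2 0.3 0.3]
t 12.4667
bench touch z 0.015499999999999988 [-5.38471229  2.02218622 17.86182784] [ 0.60451564 -0.14205612  0.01698026] t 17.4667
```

View pics/s2.png

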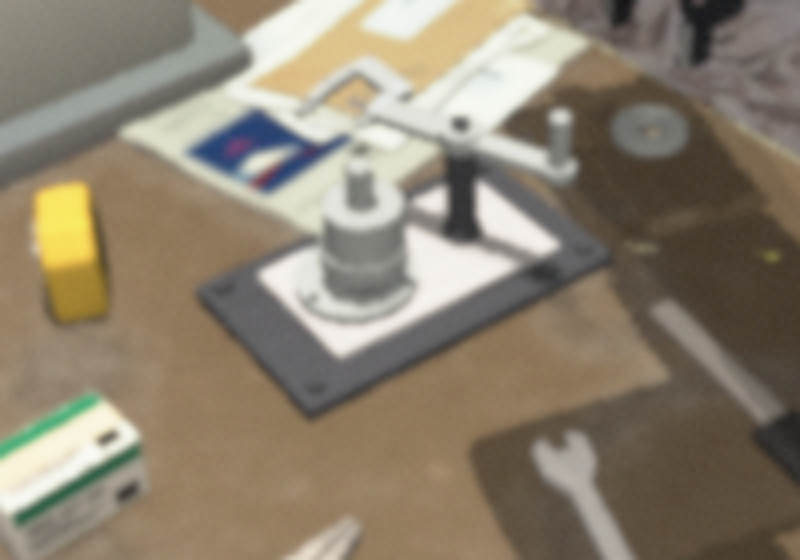

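The crop shows the spacer seated on the bearing at (362,235), with the keeper still open. The tips touch the bench at TCP z of about 0.0165, so I'll grip 3 mm above that.

Run:
```python
from h import *
W=[.6043,-.142]
r.move_linear([*W,.0195],vel=.05); r.set_gripper(0,20); print('open',r.current_opening(),r.current_tool_pos(),r.current_contact_force(),'t',r.current_t())
r.move_linear([*W,.10],vel=.15); print('open',r.current_opening())
g=.0195
r.move_to([*S,.19],down(1.52))
im=shot('scene'); cv2.imwrite('pics/s3.png',cv2.resize(im['pixels'][80:290,150:400,::-1],None,fx=2.8,fy=2.8,interpolation=cv2.INTER_CUBIC))
r.move_linear([*S,g+.1085],vel=.15); r.sleep(.2); b=F(10); print('base',b,'t',r.current_t(),r.current_opening())
z,f=lower(S,g+.1085,g+.1015,b,step=.0005,lim=2.5); print('z',round(z-g,4),f.round(1),r.current_tool_pos().round(4),'t',r.current_t())
np.save('b.npy',b)
```

```text
open 0.5945516642016779 [ 0.60425429 -0.14197669  0.01936952] [-0.70985715  0.69418697  2.61128599] t 17.9583
open 0.5939349798427446
base [ 0.08290332 -0.06781185 -0.43394271] t 20.575 0.5950002144376201
z 0.1015 [ 0.4  0.3 -0.3] [0.5923 0.1078 0.121 ] t 24.3333
```

View pics/s3.png

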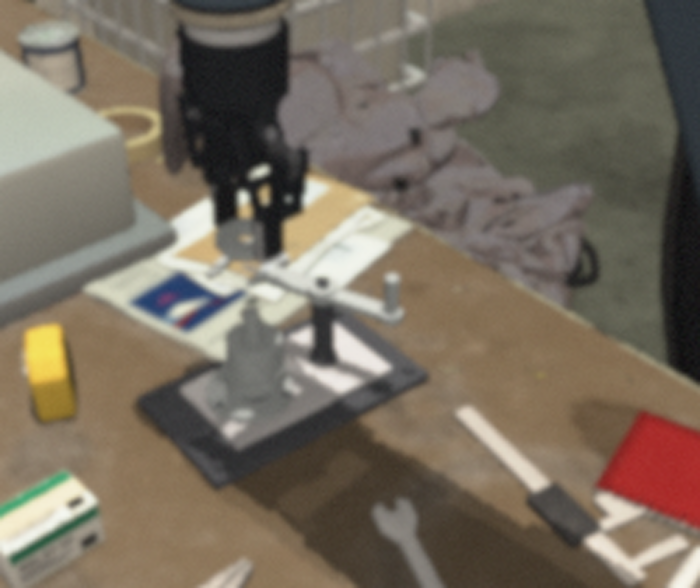

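In that picture the washer, held at (240,240), may be tilted. I'll take a closer look before going on.

Run:
```python
from h import *
o=dict(np.load('pics/scene.npz')); im=shot('scene')
a=cv2.resize(o['pixels'][140:200,205:285,::-1],None,fx=7,fy=7,interpolation=cv2.INTER_CUBIC)[:, :390]
b=cv2.resize(im['pixels'][150:220,205:285,::-1],None,fx=7,fy=7,interpolation=cv2.INTER_CUBIC)[:420,:400]
cv2.imwrite('pics/s4.png',np.hstack([a,b[:, :400]]))
print(a.shape,b.shape,r.current_opening())
c=cloud(o); q=c[150:178,222:250].reshape(-1,3)
q=q[(abs(q[:,0]-.592)<.024)&(abs(q[:,1]-.108)<.03)&(q[:,2]>.15)&(q[:,2]<.195)]
print(len(q)); u,s,v=np.linalg.svd(q-q.mean(0)); print(q.mean(0),s,v[2],np.ptp(q,0))
```

```text
(420, 390, 3) (420, 400, 3) 0.5915164234003994
210
[0.59652884 0.11456443 0.17774886] [0.2461731  0.10765657 0.05582469] [ 0.19961505  0.01341864 -0.97978251] [0.04731483 0.04260961 0.02548544]
```

View pics/s4.png

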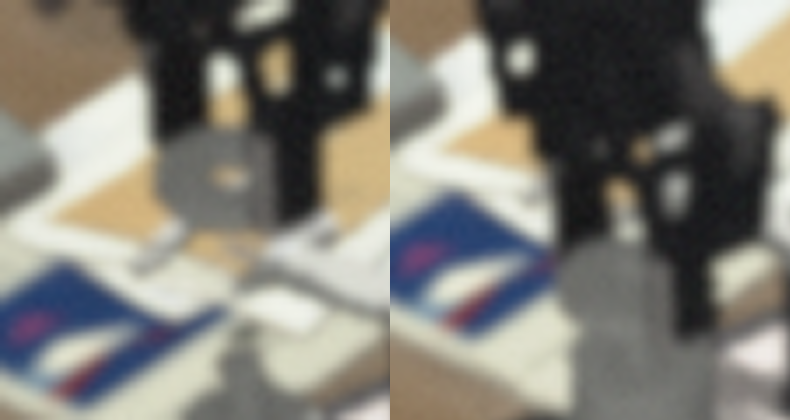

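The washer looks roughly level (left, about (235,180)). It has gone over the shaft top without force, so I'll continue down.

Run:
```python
from h import *
g=.0195; b=np.load('b.npy'); xy=S.copy(); z=g+.1015
while z>g+.0806:
    f=F(3)-b
    if np.linalg.norm(f[:2])>1.2: xy=xy+np.clip(f[:2]*.00025,-.0005,.0005)
    if f[2]>2.5 or np.linalg.norm(f)>8: print('STOP',z-g,f); break
    z=max(z-(.002 if z>g+.0835 else .0007),g+.0805); r.move_linear([*xy,z],vel=.05)
    print(round(z-g,4),f.round(1),((xy-S)*1e3).round(2))
f=F()-b; print('end',z-g,f.round(1),r.current_t(),xy,r.current_opening())
```

```text
0.0995 [0.1 0.6 0.2] [0. 0.]
0.0975 [0.5 1.3 0.1] [0.12 0.34]
0.0955 [ 0.6  0.5 -0.1] [0.12 0.34]
0.0935 [0.5 0.5 0.3] [0.12 0.34]
0.0915 [-0.1  0.3 -0.4] [0.12 0.34]
0.0895 [0.3 0.5 0.1] [0.12 0.34]
0.0875 [-0.3  0.2 -0.3] [0.12 0.34]
0.0855 [-0.4  0.7  0.1] [0.12 0.34]
0.0835 [0.4 0.3 0.1] [0.12 0.34]
0.0828 [-0.   0.3 -0.3] [0.12 0.34]
0.0821 [ 0.2  0.3 -0.2] [0.12 0.34]
0.0814 [-0.2  0.7 -0.3] [0.12 0.34]
0.0807 [0.4 0.3 0.2] [0.12 0.34]
0.0805 [-0.2 -0.2  0.2] [0.12 0.34]
end 0.0805 [-0.2  0.1  1. ] 28.275 [0.59242445 0.10813629] 0.5931849403116681
```

Run:
```python
from h import *
r.set_gripper(.74); r.sleep(.1); print('open',r.current_opening(),F().round(1))
r.move_linear([.59242,.10814,.20],vel=.2)
# go over the pin (waiting point)
r.move_to([.530,.0145,.20],down(.29)); print('t',r.current_t(),np.round(r.current_q(),2))
im=shot('top'); c=cloud(im); im=shot('scene')
cv2.imwrite('pics/s5.png',cv2.resize(im['pixels'][110:280,170:350,::-1],None,fx=3.5,fy=3.5,interpolation=cv2.INTER_CUBIC))
c=cloud(im); q=c.reshape(-1,3); q=q[(np.hypot(q[:,0]-.592,q[:,1]-.108)<.03)]
for lo,hi in((.07,.082),(.082,.094),(.1,.112)):
    k=q[(q[:,2]>lo)&(q[:,2]<hi)]; print(lo,len(k),k.mean(0).round(4) if len(k) else '')
k=q[(q[:,2]>.083)&(q[:,2]<.095)]
if len(k)>10: A=np.c_[k[:,:2]-k[:,:2].mean(0),np.ones(len(k))]; print('washer slope',np.linalg.lstsq(A,k[:,2],rcond=None)[0].round(3))
```

```text
open 0.7400247906482884 [0.1 0.  0.2]
t 30.35 [-0.06  0.38  1.76  0.    1.01  1.22]
0.07 71 [0.5747 0.1196 0.0755]
0.082 246 [0.5851 0.1114 0.0869]
0.1 32 [0.5899 0.1102 0.1044]
washer slope [ 0.027 -0.02   0.087]
```

View pics/s5.png

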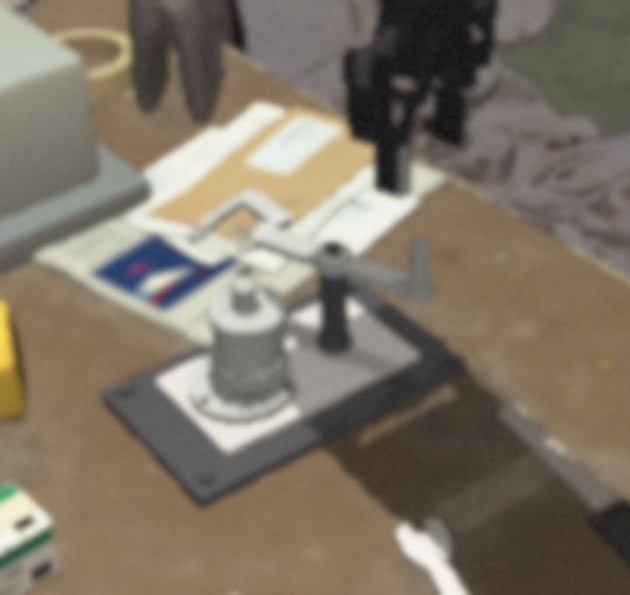

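The washer lies flat on the spacer at (245,310), with its top at about 87 mm and the shaft showing through it. The keeper is open and its pin is at (420,265) under the gripper. Now the keeper, with the pin caged loosely between the pads.

```bash
cat >> h.py <<'E'
O=np.array([.5965,.1110]); yd=np.array([.0512,.9987]); xd=np.array([.9987,-.0512]); PZ=.120
def pin(q,R=.065): 
    return O+xd*(-R*np.sin(1.4-q))+yd*(-.078-R*np.cos(1.4-q))
def tan(q): return xd*np.cos(1.4-q)-yd*np.sin(1.4-q)
def yaw(q): return -(1.4-q)-.0512+np.pi/2
E
python3 - <<'E'
from h import *
r.set_gripper(.32); q=.17; p=pin(q); print(p,r.current_opening())
r.move_linear([*p,.152],rot=down(yaw(q)),vel=.15); r.sleep(.15); b=F(8); np.save('b.npy',b)
z,f=lower(p,.152,.142,b,step=.001,lim=2.); print(z,f.round(1))
if f[2]<2:
    z,f=lower(p,.142,PZ,b,step=.004,lim=2.); print(z,f.round(1),r.current_t())
E
```

```text
[0.53021193 0.01454079] 0.3241715547461706
0.142 [ 0.4 -0.7  0. ]
0.12 [0.1 0.2 0. ] 35.8833
```

Run:
```python
from h import *
b=np.load('b.npy'); q=.17; n=0
while q<1.60 and r.current_t()<55:
    dq=.06 if q<1.3 else .008
    q+=dq; r.move_linear([*pin(q),PZ],rot=down(yaw(q)),vel=.06); f=F(2)-b; ft=-f[:2]@tan(q); n+=1
    if n%3==0 or ft>8: print(round(q,3),'push',ft.round(1),'f',f.round(1),'t',round(r.current_t(),2))
    if np.linalg.norm(f)>13: print('limit'); break
print(q,r.current_tool_pos().round(4),pin(q).round(4),r.current_t())
```

```text
0.35 push 0.1 f [-0.1  0.1  0.8] t 36.68
0.53 push 0.4 f [0.2 0.6 0.3] t 37.48
0.71 push -0.5 f [ 0.2 -0.5  0. ] t 38.28
0.89 push 0.3 f [-0.2  0.4 -0.5] t 39.08
1.07 push -0.2 f [ 0.5  0.5 -0. ] t 39.88
1.25 push -0.4 f [ 0.3 -0.3  0.4] t 40.68
1.326 push 1.7 f [-1.6  1.1  0.4] t 41.48
1.35 push 1.5 f [-1.5 -0.  -0.4] t 42.28
1.374 push 1.2 f [-1.3 -0.6 -0. ] t 43.08
1.398 push 1.7 f [-1.8 -0.6  0. ] t 43.88
1.422 push 1.6 f [-1.6 -0.9  0.2] t 44.68
1.446 push 1.7 f [-1.7 -0.9  0.1] t 45.48
1.47 push 1.5 f [-1.5 -0.7  0.4] t 46.28
1.494 push 2.0 f [-2.  -0.8 -0.3] t 47.08
1.518 push 1.7 f [-1.6 -1.   0.3] t 47.88
1.542 push 6.1 f [-6.1 -0.3  2.9] t 48.68
1.55 push 8.9 f [-8.9 -0.9  3.4] t 48.95
1.558 push 11.0 f [-11.   -0.7   4.6] t 49.22
1.566 push 13.5 f [-13.6  -0.2   5.3] t 49.48
limit
1.566000000000001 [ 0.598  -0.0313  0.1195] [ 0.6    -0.0315] 49.4833
```

Run:
```python
from h import *
im=shot('scene')
cv2.imwrite('pics/s6.png',cv2.resize(im['pixels'][110:280,170:370,::-1],None,fx=3.5,fy=3.5,interpolation=cv2.INTER_CUBIC))
im=shot('top'); c=cloud(im); t=c.reshape(-1,3)
p=t[(abs(t[:,0]-.59)<.08)&(abs(t[:,1])<.08)]
print(r.current_opening(),(F()-np.load('b.npy')).round(1))
k=t[(t[:,2]>.08)&(t[:,2]<.099)&(abs(t[:,0]-.59)<.13)&(t[:,1]>.06)&(t[:,1]<.19)]; print('fork/washer pts',len(k),k.mean(0),np.ptp(k,0))
```

```text
0.3188673461856907 [-13.1  -0.7   5.2]
fork/washer pts 570 [0.59890527 0.10383534 0.08905871] [0.07507329 0.07412643 0.01839087]
```

View pics/s6.png

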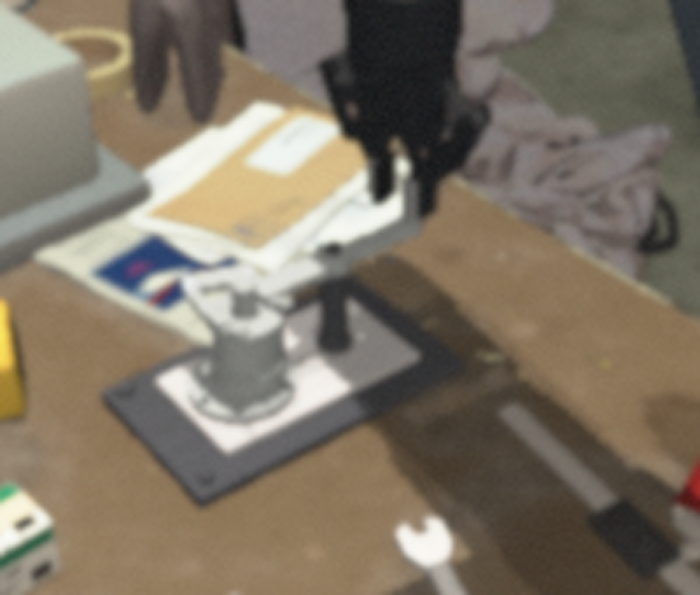

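Run:
```python
from h import *
im=dict(np.load('pics/top.npz')); c=cloud(im)
cv2.imwrite('pics/t7.png',cv2.resize(im['pixels'][140:200,205:305,::-1],None,fx=8,fy=8,interpolation=cv2.INTER_CUBIC))
t=c[135:205,205:300].reshape(-1,3); s=np.c_[(t[:,:2]-(O-[.0009,.0003]))@np.c_[xd,yd]*1e3,t[:,2]*1e3]
k=s[(s[:,2]>88)&(s[:,2]<97)]
for y in range(-140,40,10):
    a=k[(k[:,1]>y)&(k[:,1]<=y+10)]
    if len(a): print(y,len(a),'x',a[:,0].min().round(),a[:,0].max().round(),'mean',a[:,0].mean().round(1))
for n in('scene','top'):
    d=cloud(dict(np.load(f'pics/{n}.npz'))).reshape(-1,3); d=np.c_[(d[:,:2]-(O-[.0009,.0003]))@np.c_[xd,yd]*1e3,d[:,2]*1e3]
    d=d[np.hypot(d[:,0]+4,d[:,1]+3)<26]; print(n,np.histogram(d[:,2],bins=np.arange(78,110,1.5)))
```

```text
-100 10 x -8.0 7.0 mean 1.2
-90 28 x -11.0 11.0 mean -0.1
-80 26 x -12.0 13.0 mean -0.3
-70 31 x -8.0 10.0 mean 0.6
-60 32 x -9.0 9.0 mean 0.5
-50 35 x -9.0 11.0 mean 0.4
-40 33 x -7.0 10.0 mean 1.4
-30 69 x -26.0 29.0 mean 4.1
-20 58 x -24.0 33.0 mean 10.5
-10 30 x 19.0 38.0 mean 28.2
0 31 x -10.0 41.0 mean 31.0
10 81 x -32.0 44.0 mean 5.8
20 31 x -19.0 25.0 mean 1.1
scene (array([ 2,  2, 15, 32, 57, 15, 10, 13, 19, 51, 19,  4,  5,  3,  3,  3,  6,
       14, 10,  1,  0]), array([ 78. ,  79.5,  81. ,  82.5,  84. ,  85.5,  87. ,  88.5,  90. ,
        91.5,  93. ,  94.5,  96. ,  97.5,  99. , 100.5, 102. , 103.5,
       105. , 106.5, 108. , 109.5]))
top (array([ 2,  6, 29, 61, 61, 22, 13, 15, 37, 35, 21,  2,  0,  1,  2,  1,  9,
       13,  6,  4,  0]), array([ 78. ,  79.5,  81. ,  82.5,  84. ,  85.5,  87. ,  88.5,  90. ,
        91.5,  93. ,  94.5,  96. ,  97.5,  99. , 100.5, 102. , 103.5,
       105. , 106.5, 108. , 109.5]))
```

View pics/t7.png

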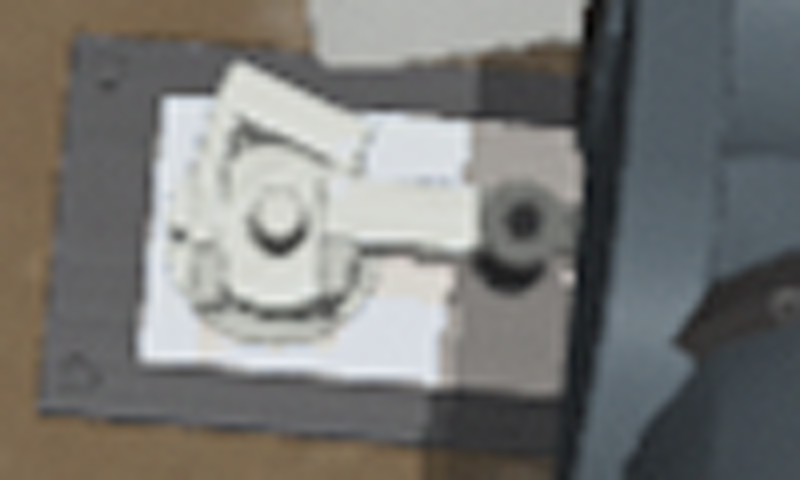

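The top view shows the fork straddling the shaft at (278,218), with the keeper arm along the stand's y. The washer top has dropped about 3 mm. The push force rose to 13 N at the stop. Now I'll back off, rise, check again and hand in.

Run:
```python
from h import *
p=pin(1.566)-tan(1.4)*.0085-tan(1.4)*.0015+tan(1.4)*.0
r.move_linear([*p,PZ],vel=.04); print((F()-np.load('b.npy')).round(1))
r.move_linear([*p,.20],vel=.15)
r.move_to([.45,-.15,.25],down(1.2)); r.sleep(.2)
im=shot('top'); c=cloud(im); print('t',r.current_t())
s=c[135:205,205:300].reshape(-1,3); s=np.c_[(s[:,:2]-(O-[.0009,.0003]))@np.c_[xd,yd]*1e3,s[:,2]*1e3]
k=s[(s[:,2]>88)&(s[:,2]<97)&(s[:,1]<-35)&(s[:,1]>-135)]; print('arm slope dx/dy',np.polyfit(k[:,1],k[:,0],1))
n=s[(s[:,2]>115)&(s[:,2]<135)]; print('pin',len(n),n.mean(0).round(1))
d=s[np.hypot(s[:,0]+4,s[:,1]+3)<20]; d=d[(d[:,2]>79)&(d[:,2]<88.5)]; print('washer top',np.median(d[:,2]))
cv2.imwrite('pics/t8.png',cv2.resize(im['pixels'][110:250,150:350,::-1],None,fx=4,fy=4,interpolation=cv2.INTER_CUBIC))
```

```text
[ 0.4 -0.1  0.2]
t 51.7833
arm slope dx/dy [0.00461172 0.54090347]
pin 18 [  -1.1 -140.9  123.9]
washer top 83.4603063771322
```

View pics/t8.png

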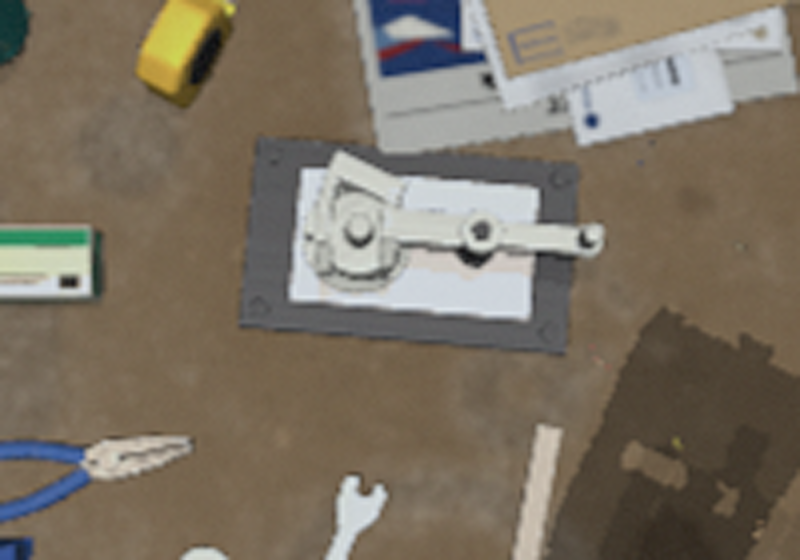

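The keeper arm is straight along the stand (slope 0.005, pin at stand x -1 mm, so q is about 1.38 to 1.4). The washer top is about 3.5 mm lower than before, and the bystanders haven't moved. Handing in.

```bash
python3 -c "
from h import *
r.hand_in(); print(r.current_t())"
```

```text
the job is handed in; nothing more can be done
the job is handed in; nothing more can be done
```

The spacer and then the washer went down over the shaft, and the keeper is swung to its stop with the stack wedged down. I handed in at about 52 s of the 72 s; no verdict was given.

- **Rings:** Both went over the shaft top on the first try. The wrist showed under 3 N for the spacer and about 1.5 N for the washer. I used the flat ring that measured about 51 mm; the 39 mm one was the look-alike.
- **Keeper:** Pushing took about 2 N until the stop, then rose to 13.6 N, where I quit. The task said about 5 N at the pin, so my lower reading disagrees with that.
- **Last checks:** With the arm clear, the keeper measured about 1.38 to 1.40 rad. The washer top had come down about 3.5 mm, from about 87 to 83.5 mm by camera, which reads about 1 mm low. I did not measure the spacer's final height separately. The tape measure, pliers and carton looked unmoved in the last picture, though I did not measure them.
- **Off-plan moments:**
  - Feeling for the bench before the washer grasp reached 18 N because the step was too coarse; only the bench was touched.
  - The gripper read about 50.5 mm across the 52 mm washer, and one depth fit hinted at a tilt. Once placed, it lay flat to within about 0.03 rad.

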